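# Clamp a chrome pirk in a quick-release vise

## Robot

A 7-joint arm with a two-finger parallel gripper is mounted at the origin on the work surface. World frame = base frame: x ahead of the robot, y to its left, z up, the work surface at z = 0. Lengths are in mm, angles in rad, forces in N, time in s.
With the tool pointing down it reaches from about 425 to 825 mm from the base axis. Payload 3.6 kg.
Tool frame: the origin (TCP) lies midway between the tips of the shut fingers; the grasp point (between the pads) lies 19 mm behind it (robot.hold_point_z is the distance from the TCP to the grasp point, in mm); z points along the fingers, y is the line along which they close (so a half turn about z gives the same grasp; the last joint's range is limited). The gripper opens to 93 mm and grips with 3 to 60 N. Pads are 15 mm wide; open, the fingers measure 128 mm over their backs; the gripper's body (75 mm by 188 mm) begins 65 mm behind the grasp point.
Start: joints at [1.117, 0.615, -0.013, 1.423, 0.008, 1.103, -0.04], TCP at [269.081, -591.656, 218.64] pointing down, gripper open.
Joint ranges: [-3.12, 3.12], [-0.3, 2.06], [-1.34, 1.32], [0.26, 2.42], [-1.36, 4.5], [0.01, 1.98], [-2.84, 2.84]. Speed limits (rad/s): [2.79, 2.79, 3.14, 3.14, 3.14, 3.14, 3.14].

## Interface

Orientations are given as a 3x3 rotation matrix whose columns are the frame's x, y, z axes.
In Python, from cell import robot gives the robot as it stands.
- The arm moves only by the tool carry_out, never from a script. Its argument "series" is a list of rows, each an object of numbers: "dx", "dy", "dz": the shift along the world's x, y, z in cm; "yaw": the turn about the world's z in degrees; "fingers": the opening, from 0 (shut) to 1 (fully open). In form: [{"dx": .., "dy": .., "dz": .., "yaw": .., "fingers": ..}, ...]. A call has exactly 8 rows; each row shifts and turns the commanded pose from where the row before left it; what a row does not reach is not made up. A row lasts 1/12 s, in which the tool goes at most 41.7 mm and 7.16 degrees, less where a joint would pass 70% of its speed; a pose out of reach is approached as far as the arm can. A call is refused whole if a number of a shift passes 4.17 or a number of a turn 7.16, either way. A call with a gripper value outside its range is refused whole. The fingers move at their own pace and stop on an object; the grip force is fixed at half the most. Time passes only in rows, so rows that do not move let the fingers close, or fill a call up. It gives the time, the measured TCP pose, the force, the opening and the grip force at its end, in the units of the state.
- robot.get_obs(): the state, without advancing time (a new reading comes with each control period).
- robot.grab_frame(name): name is "scene" or "top" or "wrist"; returns a dict with "img" (400x640x3 uint8, red, green, blue), "fx", "fy", "cx", "cy" (pixels), "R" (3x3) and "t" (3): a world point X has camera coordinates R X + t. Camera axes: x right, y down, z forward; pixel columns grow to the right and rows downward; lengths in mm; the calibration is good to about 2 mm. A picture is of the moment at which its call begins. There is no depth.
- robot.hand_in(): hands the job in; it is judged then, once.
The state is a dict: "clock": time; "joints": joint angles; "qd": joint speeds; "joint_efforts": joint torques, N m; "position": TCP position; "orientation": TCP orientation; "wrist_force": force on the tool from outside, world axes, zero at the start; "ft_torque": the same for the moment, N m; "finger_gap": finger opening in mm; "grip_force": force on a finger pad.
Only numpy, scipy, OpenCV 4.12 (cv2) and the standard library are available. Lean on these libraries where they do the work, as an engineer would, in place of code of your own. Each camera call takes 0.05 s, during which the arm holds its last target. There are 200 camera calls.

## Task

Clamp the chrome pirk that lies between the jaws of the blue vise: squeeze the red quick-release lever against the horn, slide the jaw gently right up until the pirk is lightly nipped against the fixed jaw, and let the lever go. Then wind the crank clockwise until the pirk is firmly held, when the crank takes about 12 N at the handle as it turns (it runs free at 2 to 3 N), without denting it, let go, and leave the other tackle on the shelf alone.

Things in the scene. Friction and masses are not known exactly. Their poses are not given: they have to be found in the camera images.
- vise: blue quick-release vise, bolted down. Origin: shelf height, mid-width, under the fixed jaw's face; z up; y = closing direction (moving jaw, red lever and crank on the -y side), x across the jaws. The fixed jaw's face is at y = 0, or up to 3 mm behind it (pad wear, varies). Jaw tops 105 mm up. Two 16 mm guide rods (x = +-28 mm, axes 68 mm up) and the screw between them move with the moving jaw
- vise_jaw (a joint): travel of the moving jaw, 0 to 0.085 m: its face line is y = -0.085 + this in the vise's frame; the opening is 0.085 - this, plus pad wear and float. A half-nut on the screw locks it both ways; with the lever squeezed the half-nut is open and the jaw slides with about 3 N of friction. With the lever let go only the screw moves it, 10 mm a turn of the crank
- vise_lever (a joint): red squeeze lever on the outer side of the moving jaw, rad: 0 let go (half-nut shut), 0.30 squeezed home on its stop (half-nut open). Hinged 88 mm up, its top swings towards the jaw's blue horn, 12 mm of travel; 12 N at its rolled top starts it, 14 N holds it home; springs back when let go
- vise_squeeze (a point): point 130 mm up, on x = 0, 34.5 mm outward (-y) of the moving jaw's face line, midway between the outer faces of the lever's rolled top and the upright blue horn (both 28 mm wide along x; top of horn 143 mm, of lever 138 mm up). They are squeezed together along the vise's y: 49 mm over both when let go, 37 mm when home. Jaw top 25 mm below; finger room either side
- vise_crank (a joint): crank angle, rad: 0 = crank arm straight up, growing clockwise seen from the handle end (from up towards the vise's +x), which closes the jaw. Felt at the handle WHILE TURNING (less when the hand stops): 2 to 3 N running free or taking up slack, about 12 N (0.48 N m) when the pirk is rightly held (near 100 N); past 16 N it is overtight. Nip to tight takes 0.7 to 4 rad, which varies
- crank_grip (a point): middle of the black crank handle, a freely spinning sleeve 14 mm thick, 44 mm long, parallel to the vise's y, 101 mm outward (-y) of the moving jaw's face line, on a 40 mm crank arm whose axis is 68 mm up at x = 0; the 10 mm thick arm lies 28 mm from this point towards the jaw. It moves along y with the jaw
- front_liner: dark pad plate on the moving jaw, 86 mm wide, 78 to 105 mm up. It floats: its face starts 0 to 4 mm behind the jaw's face line (varies), and only a push of some 32 N moves it, until 4.5 mm is taken up: so the screw first takes up this slack, then bites hard (50 to 100 N a mm). Origin: at shelf height under the middle of its face
- pirk: the chrome pirk to clamp, lying across the guide rods between the jaws, touching neither yet: thin flat-sided tube, 22 mm thick (its y), 24 mm high, 150 mm long (its x; flats 80 mm), red stripe on top. Origin: centre of its underside, 76 mm above the shelf. Up to 6 degrees askew; it slides and squares up as the jaws close on it
- reel: bystander: red plastic line reel, 72 mm across, 26 mm high, lying flat. Origin at its underside. Leave it alone
- headlamp: bystander: black headlamp body, 62 mm wide, 50 mm high with its knob. Origin at its underside. Leave it alone
- organiser: bystander: clear lure organiser, 180 x 270 x 43 mm. Origin at its underside. Leave it alone
- spare_pirk: bystander: second, slimmer chrome pirk with a green stripe, 126 x 16 x 14 mm, lying on the shelf. Origin at its underside. Leave it alone
- screwdriver: bystander: screwdriver lying on the shelf. Origin at its underside. Leave it alone
- mug: bystander: blue mug, 80 mm across, 92 mm high. Origin at its underside. Leave it alone
- hook_box: bystander: small steel hook box with a hinged flap, 65 x 95 x 30 mm, screwed down. Origin at its underside. Leave it alone

How it is judged (in metres and radians):
On the way, in this order (a step that is already met when the one before it is completed fails the run):
1. with the lever squeezed, the jaw is slid up until the pirk is nipped against the fixed jaw (over 1.5 N) (value of joint vise_lever above 0.1 rad and contact force between front_liner and pirk above 1.5 N and value of joint vise_jaw above 0.0605 m and y of pirk in the frame of vise above -0.0125 m), for 0.1 s.
2. the lever is let go with the jaw still up to the pirk, pressing on it with less than 40 N (value of joint vise_lever below 0.05 rad and value of joint vise_jaw above 0.0605 m and contact force between front_liner and pirk below 40 N), for 0.2 s.
3. the screw clamps the pirk with more than 55 N, lever let go (value of joint vise_lever below 0.05 rad and contact force between front_liner and pirk above 55 N), for 0.2 s.
At the end, for the whole second after the job is handed in: The pirk is at rest, square between the jaws (within 3 degrees) and still resting level with the guide rods (underside 72 to 80 mm up), clamped with 55 to 145 N (about 7 to 16 N at the crank handle), the lever let go (all of step 3 and contact force between front_liner and pirk below 145 N and angle between the y axis of pirk and the y axis of vise, either way round below 0.05 rad and z of pirk in the frame of vise between 0.072 and 0.08 m and linear speed of pirk below 0.01 m/s); the robot touches nothing.
It fails at once if with the lever squeezed, the jaw is rammed onto the pirk with more than 30 N (value of joint vise_lever above 0.1 rad and contact force between front_liner and pirk above 30 N).
It fails at once if the pirk is dented: squeezed with more than 180 N (contact force between front_liner and pirk above 180 N).
It fails at once if a bystander is moved by more than 30 mm (distance of any of reel, headlamp, organiser, spare_pirk, screwdriver, mug from where it was at the start of the episode above 0.03 m).
It also fails if it takes over 62 s, if anything falls off the work surface, if the arm or the gripper's body presses on something with over 40 N, if the wrist force passes 120 N, or if a joint passes its speed limit or range.

## Working session

There is one attempt and no reset: what is moved stays moved. The work goes in short steps, Python scripts to look and compute and a tool call to move; the robot and the scene stay as the last step left them, time stands still between calls to the robot, and variables do not carry over. Pictures are saved under pics/ and viewed, at most 10 in all, crops included, and the job is handed in when it is done.

Besides the shell and the picture viewer there is one more tool, called after "Emit:" as name(argument=value, ...), one argument or row to a line, values as JSON. carry_out: Moves the arm, as the interface text tells. Its arguments: {"type":"object","properties":{"series":{"type":"array","items":{"type":"object","properties":{"dx":{"type":"number"},"dy":{"type":"number"},"dz":{"type":"number"},"yaw":{"type":"number"},"fingers":{"type":"number"}}}}},"required":["series"]}

```bash
mkdir -p pics; python3 - <<'E'
from cell import robot
import cv2,numpy as np
o=robot.get_obs()
for k in o: print(k,np.round(o[k],3).tolist())
for n in ["scene","top"]:
    f=robot.grab_frame(n); cv2.imwrite(f"pics/{n}0.png",f["img"][:,:,::-1]); np.savez(f"pics/{n}0.npz",**f)
    print(n,f["fx"],f["fy"],f["cx"],f["cy"],np.round(f["R"],4).tolist(),np.round(f["t"],1))
E
```

```text
clock 0.0
joints [1.118, 0.616, -0.013, 1.425, 0.008, 1.103, -0.04]
qd [-0.0, -0.0, -0.0, 0.0, -0.002, 0.002, 0.0]
joint_efforts [-0.0, -45.893, 0.209, -16.574, -0.061, 0.02, 0.0]
position [268.746, -590.979, 217.485]
orientation [[0.91, 0.414, -0.001], [0.414, -0.91, 0.002], [-0.0, -0.003, -1.0]]
wrist_force [-0.012, -0.05, 0.061]
ft_torque [-0.004, 0.018, -0.069]
grip_force 0.0
finger_gap 93.101
scene 415.8103077081812 415.8103077081812 319.6946643171059 201.99218005860573 [[0.4189, 0.908, -0.0069], [0.7722, -0.3602, -0.5235], [-0.4778, 0.2139, -0.852]] [-257.9 -373.  1435.7]
top 390.7163708970188 390.7163708970188 324.9806290585965 196.17822194282243 [[-0.0238, -0.9997, 0.0111], [-0.9974, 0.0229, -0.0688], [0.0685, -0.0127, -0.9976]] [  30.7  549.5 1204.1]
```

View pics/top0.png

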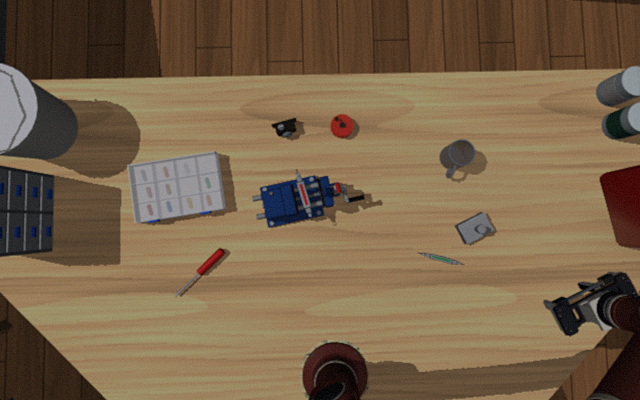

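View pics/scene0.png

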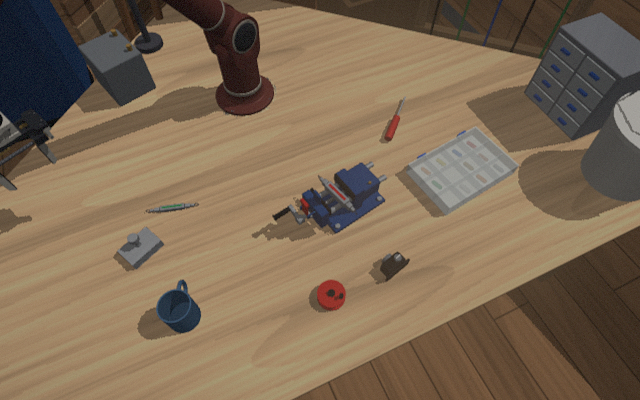

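```bash
python3 - <<'E'
import cv2,numpy as np
a=cv2.imread("pics/top0.png")[165:235,245:385]; b=cv2.imread("pics/scene0.png")[155:240,260:400]
a=cv2.resize(a,(700,350)[:2],interpolation=cv2.INTER_CUBIC)[:300] if 0 else cv2.resize(a,None,fx=5,fy=5,interpolation=cv2.INTER_CUBIC)
cv2.imwrite("pics/a.png",cv2.convertScaleAbs(a,alpha=1.6)); 
b=cv2.resize(b,None,fx=5,fy=5,interpolation=cv2.INTER_CUBIC); cv2.imwrite("pics/b.png",cv2.convertScaleAbs(b,alpha=1.6))
E
```

```text
(no output)
```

View pics/a.png

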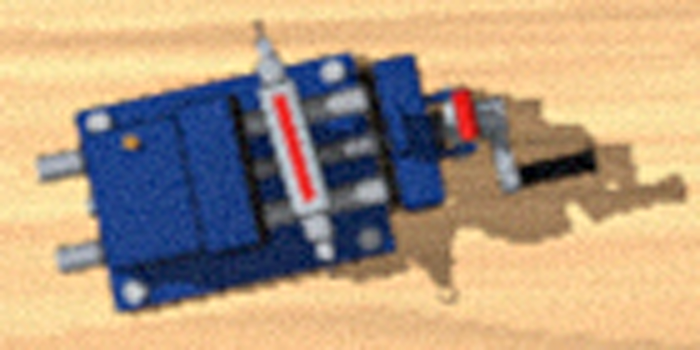

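View pics/b.png

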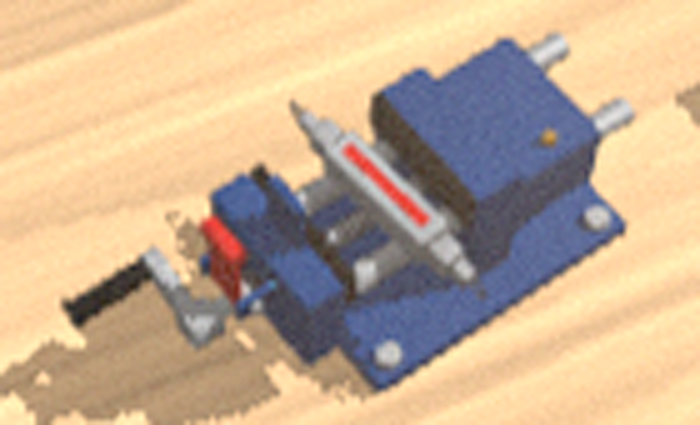

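```bash
cat > h.py <<'E'
import numpy as np
def proj(f,X): 
    c=f["R"]@X+f["t"]; return np.array([f["fx"]*c[0]/c[2]+f["cx"],f["fy"]*c[1]/c[2]+f["cy"]])
def v2w(p,X):
    c,s=np.cos(p[2]),np.sin(p[2]); return np.array([p[0]+c*X[0]-s*X[1],p[1]+s*X[0]+c*X[1],X[2]])
E
cat > fit.py <<'E'
from h import *
from scipy.optimize import least_squares
T=np.load("pics/top0.npz");S=np.load("pics/scene0.npz")
P=lambda im,x,y,X,jaw=0:(im,np.array([x,y])/5+((245,165) if im is T else (260,155)),X,jaw)
def pts(q,c):
    F=-85+q; h=lambda y:(40*np.sin(c),F+y,68+40*np.cos(c))
    return [P(T,240,97,(43,0,105)),P(T,270,243,(-43,0,105)),P(T,366,65,(43,F-2,105)),P(T,393,206,(-43,F-2,105)),
     P(T,463,115,(0,F-54,136)),P(T,593,160,h(-123)),P(T,520,173,h(-79)),
     P(S,378,95,(-43,0,105)),P(S,475,205,(43,0,105)),P(S,258,170,(-43,F-2,105)),P(S,352,275,(43,F-2,105)),
     P(S,225,242,(0,F-56,137)),P(S,75,310,h(-123)),P(S,145,268,h(-79))]
def res(p): return np.concatenate([proj(im,v2w(p,X))-uv for im,uv,X,_ in pts(p[3],p[4])])
s=min((least_squares(res,[490,80,.2,20,c0],x_scale=[10,10,.1,10,.5],loss="soft_l1") for c0 in (-2,-1,0,1)),key=lambda s:s.cost)
p=s.x;print(np.round(p,3),s.cost);print(np.round(res(p).reshape(-1,2),1).tolist())
F=-85+p[3]
print("squeeze",v2w(p,(0,F-34.5,130)),"grip",v2w(p,(40*np.sin(p[4]),F-101,68+40*np.cos(p[4]))))
np.save("p.npy",p)
E
python3 fit.py
```

```text
[ 5.42692e+02  1.05726e+02  1.93000e-01  1.11550e+01 -1.34500e+00] 7.318003871346991
[[-1.0, -1.4], [-0.7, -1.8], [-0.7, -0.6], [0.2, 0.0], [1.0, -1.0], [-0.5, -0.4], [-0.3, 0.2], [-1.3, -0.3], [-1.1, -0.6], [-0.2, -1.5], [0.3, 0.0], [-1.6, -0.9], [-0.1, 0.1], [-0.1, -0.0]]
squeeze [563.43272862  -0.61424653 130.        ] grip [537.89854131 -73.34764911  76.95027534]
```

Emit:
carry_out(
  series=[
    {"dx": 1.6, "dy": 3.2, "yaw": -0.84, "fingers": 1},
    {"dx": 1.6, "dy": 3.2, "yaw": -0.84, "fingers": 1},
    {"dx": 1.6, "dy": 3.2, "yaw": -0.84, "fingers": 1},
    {"dx": 1.6, "dy": 3.2, "yaw": -0.84, "fingers": 1},
    {"dx": 1.6, "dy": 3.2, "yaw": -0.84, "fingers": 1},
    {"dx": 1.6, "dy": 3.2, "yaw": -0.84, "fingers": 1},
    {"dx": 1.6, "dy": 3.2, "yaw": -0.84, "fingers": 1},
    {"dx": 1.6, "dy": 3.2, "yaw": -0.84, "fingers": 1},
  ],
)

```text
validation failed for argument at $.se...
```

Emit:
carry_out(
  series=[
    {"dx": 1.6, "dy": 3.2, "yaw": -0.84, "fingers": 1},
    {"dx": 1.6, "dy": 3.2, "yaw": -0.84, "fingers": 1},
    {"dx": 1.6, "dy": 3.2, "yaw": -0.84, "fingers": 1},
    {"dx": 1.6, "dy": 3.2, "yaw": -0.84, "fingers": 1},
    {"dx": 1.6, "dy": 3.2, "yaw": -0.84, "fingers": 1},
    {"dx": 1.6, "dy": 3.2, "yaw": -0.84, "fingers": 1},
    {"dx": 1.6, "dy": 3.2, "yaw": -0.84, "fingers": 1},
    {"dx": 1.6, "dy": 3.2, "yaw": -0.84, "fingers": 1},
  ],
)

```text
validation failed for argument at $.se...
```

Emit:
carry_out(
  series=[
    {"dx": 1.6, "dy": 3.2, "dz": 0, "yaw": -0.84, "fingers": 1},
    {"dx": 1.6, "dy": 3.2, "dz": 0, "yaw": -0.84, "fingers": 1},
    {"dx": 1.6, "dy": 3.2, "dz": 0, "yaw": -0.84, "fingers": 1},
    {"dx": 1.6, "dy": 3.2, "dz": 0, "yaw": -0.84, "fingers": 1},
    {"dx": 1.6, "dy": 3.2, "dz": 0, "yaw": -0.84, "fingers": 1},
    {"dx": 1.6, "dy": 3.2, "dz": 0, "yaw": -0.84, "fingers": 1},
    {"dx": 1.6, "dy": 3.2, "dz": 0, "yaw": -0.84, "fingers": 1},
    {"dx": 1.6, "dy": 3.2, "dz": 0, "yaw": -0.84, "fingers": 1},
  ],
)

```text
clock: 0.77
position: [397.3, -333.8, 218.4]
orientation: [[0.953, 0.304, -0.001], [0.304, -0.953, 0.001], [-0.0, -0.001, -1.0]]
wrist_force: [0.6, -0.2, -0.4]
finger_gap: 93.0
grip_force: 0.0
```

Emit:
carry_out(
  series=[
    {"dx": 1.6, "dy": 3.2, "dz": 0, "yaw": -0.84, "fingers": 1},
    {"dx": 1.6, "dy": 3.2, "dz": 0, "yaw": -0.84, "fingers": 1},
    {"dx": 1.6, "dy": 3.2, "dz": 0, "yaw": -0.84, "fingers": 1},
    {"dx": 1.6, "dy": 3.2, "dz": 0, "yaw": -0.84, "fingers": 1},
    {"dx": 1.6, "dy": 3.2, "dz": 0, "yaw": -0.84, "fingers": 1},
    {"dx": 1.6, "dy": 3.2, "dz": 0, "yaw": -0.84, "fingers": 1},
    {"dx": 1.6, "dy": 3.2, "dz": 0, "yaw": -0.84, "fingers": 1},
    {"dx": 1.6, "dy": 3.2, "dz": 0, "yaw": -0.84, "fingers": 1},
  ],
)

```text
clock: 1.43
position: [525.3, -78.0, 218.4]
orientation: [[0.982, 0.19, -0.001], [0.19, -0.982, 0.0], [-0.001, -0.0, -1.0]]
wrist_force: [-0.6, -0.3, -0.6]
finger_gap: 92.9
grip_force: 0.0
```

Emit:
carry_out(
  series=[
    {"dx": 0.6, "dy": 1.3, "dz": -0.3, "yaw": 0, "fingers": 1},
    {"dx": 0.6, "dy": 1.3, "dz": -0.3, "yaw": 0, "fingers": 1},
    {"dx": 0.6, "dy": 1.3, "dz": -0.3, "yaw": 0, "fingers": 1},
    {"dx": 0.6, "dy": 1.3, "dz": -0.3, "yaw": 0, "fingers": 1},
    {"dx": 0.6, "dy": 1.3, "dz": -0.3, "yaw": 0, "fingers": 1},
    {"dx": 0.6, "dy": 1.2, "dz": -0.3, "yaw": 0, "fingers": 1},
    {"dx": 0.2, "dy": 0, "dz": 0, "yaw": 0, "fingers": 1},
    {"dx": 0, "dy": 0, "dz": 0, "yaw": 0, "fingers": 1},
  ],
)

```text
clock: 2.1
position: [563.4, -2.1, 200.3]
orientation: [[0.981, 0.193, -0.0], [0.193, -0.981, -0.0], [-0.0, -0.0, -1.0]]
wrist_force: [-1.2, 0.3, -0.2]
finger_gap: 92.9
grip_force: 0.0
```

```bash
python3 - <<'E'
from cell import robot
import cv2,numpy as np
from h import *
f=robot.grab_frame("wrist"); np.savez("pics/w1.npz",**f); im=f["img"][:,:,::-1].copy()
p=np.load("p.npy");F=-85+p[3];c=p[4]
for X in [(43,0,105),(-43,0,105),(43,F,105),(-43,F,105),(-14,F-59,138),(14,F-59,138),(-14,F-10,143),(14,F-10,143),(40*np.sin(c),F-123,68+40*np.cos(c)),(40*np.sin(c),F-79,68+40*np.cos(c)),(0,F-34.5,130)]:
    u=proj(f,v2w(p,X)); print(X,u.round()); cv2.circle(im,tuple(int(v) for v in u),3,(0,255,255),1)
cv2.imwrite("pics/w1.png",im)
E
```

```text
(43, 0, 105) [184. 147.]
(-43, 0, 105) [194. 245.]
(43, np.float64(-73.84455470141978), 105) [275. 147.]
(-43, np.float64(-73.84455470141978), 105) [278. 245.]
(-14, np.float64(-132.84455470141978), 138) [349. 227.]
(14, np.float64(-132.84455470141978), 138) [350. 191.]
(-14, np.float64(-83.84455470141978), 143) [284. 229.]
(14, np.float64(-83.84455470141978), 143) [283. 193.]
(np.float64(-38.98579961087118), np.float64(-196.84455470141978), np.float64(76.95027534218897)) [409. 230.]
(np.float64(-38.98579961087118), np.float64(-152.84455470141978), np.float64(76.95027534218897)) [363. 230.]
(0, np.float64(-108.34455470141978), 130) [317. 207.]
```

View pics/w1.png

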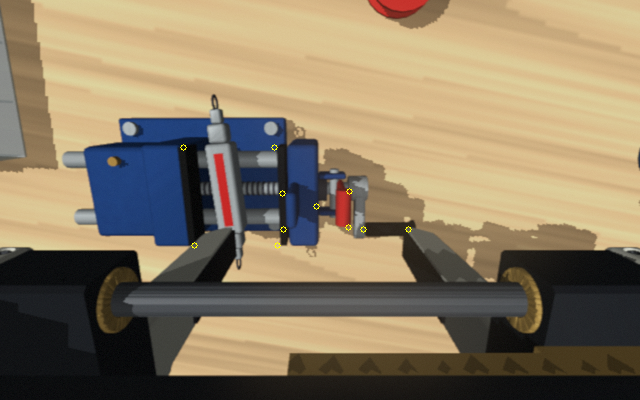

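```bash
python3 - <<'E'
import cv2,numpy as np
im=np.load("pics/w1.npz")["img"][130:260,170:430,::-1]
cv2.imwrite("pics/w1c.png",cv2.convertScaleAbs(cv2.resize(im,None,fx=3,fy=3,interpolation=cv2.INTER_CUBIC),alpha=1.7))
E
```

```text
(no output)
```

View pics/w1c.png

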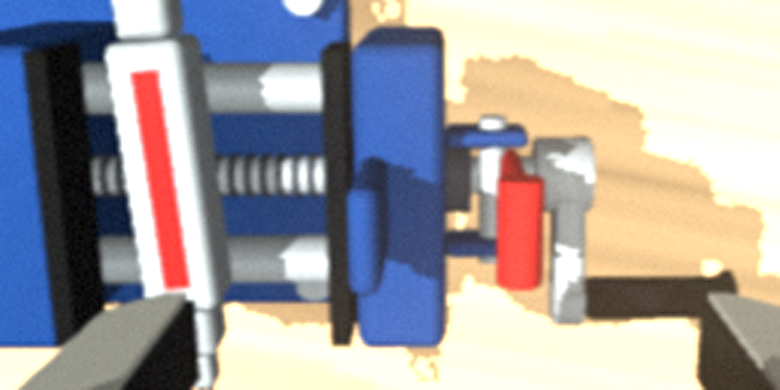

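Emit:
carry_out(
  series=[
    {"dx": 0, "dy": 0, "dz": -1.3, "yaw": 0, "fingers": 1},
    {"dx": 0, "dy": 0, "dz": -1.3, "yaw": 0, "fingers": 1},
    {"dx": 0, "dy": 0, "dz": -1.3, "yaw": 0, "fingers": 1},
    {"dx": 0, "dy": 0, "dz": -1.3, "yaw": 0, "fingers": 1},
    {"dx": 0, "dy": 0, "dz": -1.3, "yaw": 0, "fingers": 1},
    {"dx": 0, "dy": 0, "dz": -1.3, "yaw": 0, "fingers": 1},
    {"dx": 0, "dy": 0, "dz": -1.1, "yaw": 0, "fingers": 0.8},
    {"dx": 0, "dy": 0, "dz": 0, "yaw": 0, "fingers": 0.58},
  ],
)

```text
clock: 2.82
position: [561.3, -4.4, 109.8]
orientation: [[0.982, 0.189, -0.005], [0.189, -0.982, -0.001], [-0.005, 0.0, -1.0]]
wrist_force: [0.1, 0.0, -0.5]
finger_gap: 84.2
grip_force: 0.0
```

Emit:
carry_out(
  series=[
    {"dx": 0, "dy": 0, "dz": 0, "yaw": 0, "fingers": 0.58},
    {"dx": 0, "dy": 0, "dz": 0, "yaw": 0, "fingers": 0.58},
    {"dx": 0, "dy": 0, "dz": 0, "yaw": 0, "fingers": 0.58},
    {"dx": 0, "dy": 0, "dz": 0, "yaw": 0, "fingers": 0.56},
    {"dx": 0, "dy": 0, "dz": 0, "yaw": 0, "fingers": 0.54},
    {"dx": 0, "dy": 0, "dz": 0, "yaw": 0, "fingers": 0.53},
    {"dx": 0, "dy": 0, "dz": 0, "yaw": 0, "fingers": 0.52},
    {"dx": 0, "dy": 0, "dz": 0, "yaw": 0, "fingers": 0.52},
  ],
)

```text
clock: 3.48
position: [563.2, -2.4, 111.9]
orientation: [[0.982, 0.191, 0.0], [0.191, -0.982, 0.0], [0.0, -0.0, -1.0]]
wrist_force: [-1.2, 1.5, 1.6]
finger_gap: 48.3
grip_force: 2.9
```

Emit:
carry_out(
  series=[
    {"dx": -0.02, "dy": 0.1, "dz": 0, "yaw": 0, "fingers": 0.5},
    {"dx": -0.02, "dy": 0.1, "dz": 0, "yaw": 0, "fingers": 0.48},
    {"dx": -0.02, "dy": 0.1, "dz": 0, "yaw": 0, "fingers": 0.46},
    {"dx": -0.02, "dy": 0.1, "dz": 0, "yaw": 0, "fingers": 0.44},
    {"dx": -0.02, "dy": 0.1, "dz": 0, "yaw": 0, "fingers": 0.41},
    {"dx": -0.02, "dy": 0.1, "dz": 0, "yaw": 0, "fingers": 0.3},
    {"dx": 0, "dy": 0, "dz": 0, "yaw": 0, "fingers": 0},
    {"dx": 0, "dy": 0, "dz": 0, "yaw": 0, "fingers": 0},
  ],
)

```text
clock: 4.15
position: [562.2, 2.8, 112.0]
orientation: [[0.982, 0.191, 0.001], [0.191, -0.982, -0.001], [0.001, 0.001, -1.0]]
wrist_force: [-0.3, -1.8, 5.5]
finger_gap: 37.6
grip_force: 32.4
```

Emit:
carry_out(
  series=[
    {"dx": -0.05, "dy": 0.25, "dz": 0, "yaw": 0, "fingers": 0},
    {"dx": -0.05, "dy": 0.25, "dz": 0, "yaw": 0, "fingers": 0},
    {"dx": -0.05, "dy": 0.25, "dz": 0, "yaw": 0, "fingers": 0},
    {"dx": -0.05, "dy": 0.25, "dz": 0, "yaw": 0, "fingers": 0},
    {"dx": -0.05, "dy": 0.25, "dz": 0, "yaw": 0, "fingers": 0},
    {"dx": -0.05, "dy": 0.25, "dz": 0, "yaw": 0, "fingers": 0},
    {"dx": -0.05, "dy": 0.25, "dz": 0, "yaw": 0, "fingers": 0},
    {"dx": -0.05, "dy": 0.25, "dz": 0, "yaw": 0, "fingers": 0},
  ],
)

```text
clock: 4.82
position: [558.6, 21.0, 112.1]
orientation: [[0.982, 0.19, 0.002], [0.19, -0.982, -0.003], [0.001, 0.003, -1.0]]
wrist_force: [0.5, -4.9, 5.3]
finger_gap: 37.6
grip_force: 31.9
```

Emit:
carry_out(
  series=[
    {"dx": -0.05, "dy": 0.25, "dz": 0, "yaw": 0, "fingers": 0},
    {"dx": -0.05, "dy": 0.25, "dz": 0, "yaw": 0, "fingers": 0},
    {"dx": -0.05, "dy": 0.25, "dz": 0, "yaw": 0, "fingers": 0},
    {"dx": -0.05, "dy": 0.25, "dz": 0, "yaw": 0, "fingers": 0},
    {"dx": -0.05, "dy": 0.25, "dz": 0, "yaw": 0, "fingers": 0},
    {"dx": -0.05, "dy": 0.25, "dz": 0, "yaw": 0, "fingers": 0},
    {"dx": 0, "dy": 0, "dz": 0, "yaw": 0, "fingers": 0},
    {"dx": 0, "dy": 0, "dz": 0, "yaw": 0, "fingers": 0},
  ],
)

```text
clock: 5.48
position: [555.5, 36.5, 112.0]
orientation: [[0.982, 0.19, 0.001], [0.19, -0.982, -0.002], [0.001, 0.003, -1.0]]
wrist_force: [0.4, -3.6, 5.2]
finger_gap: 37.6
grip_force: 32.0
```

Emit:
carry_out(
  series=[
    {"dx": -0.02, "dy": 0.12, "dz": 0, "yaw": 0, "fingers": 0},
    {"dx": -0.03, "dy": 0.12, "dz": 0, "yaw": 0, "fingers": 0},
    {"dx": -0.02, "dy": 0.12, "dz": 0, "yaw": 0, "fingers": 0},
    {"dx": -0.02, "dy": 0.12, "dz": 0, "yaw": 0, "fingers": 0},
    {"dx": -0.03, "dy": 0.12, "dz": 0, "yaw": 0, "fingers": 0},
    {"dx": -0.02, "dy": 0.12, "dz": 0, "yaw": 0, "fingers": 0},
    {"dx": -0.03, "dy": 0.12, "dz": 0, "yaw": 0, "fingers": 0},
    {"dx": -0.02, "dy": 0.12, "dz": 0, "yaw": 0, "fingers": 0},
  ],
)

```text
clock: 6.15
position: [553.8, 45.1, 112.0]
orientation: [[0.982, 0.19, 0.002], [0.19, -0.982, -0.004], [0.001, 0.004, -1.0]]
wrist_force: [0.2, -6.7, 4.8]
finger_gap: 37.4
grip_force: 31.7
```

Emit:
carry_out(
  series=[
    {"dx": -0.01, "dy": 0.06, "dz": 0, "yaw": 0, "fingers": 0},
    {"dx": -0.01, "dy": 0.06, "dz": 0, "yaw": 0, "fingers": 0},
    {"dx": -0.01, "dy": 0.06, "dz": 0, "yaw": 0, "fingers": 0},
    {"dx": -0.01, "dy": 0.06, "dz": 0, "yaw": 0, "fingers": 0},
    {"dx": -0.01, "dy": 0.06, "dz": 0, "yaw": 0, "fingers": 0},
    {"dx": -0.01, "dy": 0.06, "dz": 0, "yaw": 0, "fingers": 0},
    {"dx": -0.01, "dy": 0.06, "dz": 0, "yaw": 0, "fingers": 0},
    {"dx": -0.01, "dy": 0.06, "dz": 0, "yaw": 0, "fingers": 0},
  ],
)

```text
clock: 6.82
position: [552.8, 49.8, 112.0]
orientation: [[0.982, 0.19, 0.001], [0.19, -0.982, -0.004], [0.0, 0.004, -1.0]]
wrist_force: [-0.0, -5.3, 6.2]
finger_gap: 37.6
grip_force: 31.8
```

Emit:
carry_out(
  series=[
    {"dx": -0.01, "dy": 0.04, "dz": 0, "yaw": 0, "fingers": 0},
    {"dx": -0.01, "dy": 0.04, "dz": 0, "yaw": 0, "fingers": 0},
    {"dx": -0.01, "dy": 0.04, "dz": 0, "yaw": 0, "fingers": 0},
    {"dx": 0, "dy": 0.04, "dz": 0, "yaw": 0, "fingers": 0},
    {"dx": -0.01, "dy": 0.04, "dz": 0, "yaw": 0, "fingers": 0},
    {"dx": -0.01, "dy": 0.04, "dz": 0, "yaw": 0, "fingers": 0},
    {"dx": -0.01, "dy": 0.04, "dz": 0, "yaw": 0, "fingers": 0},
    {"dx": 0, "dy": 0.04, "dz": 0, "yaw": 0, "fingers": 0},
  ],
)

```text
clock: 7.48
position: [552.1, 53.1, 112.0]
orientation: [[0.982, 0.19, 0.001], [0.19, -0.982, -0.003], [0.0, 0.004, -1.0]]
wrist_force: [-0.1, -5.0, 5.2]
finger_gap: 37.4
grip_force: 31.8
```

Emit:
carry_out(
  series=[
    {"dx": -0.01, "dy": 0.04, "dz": 0, "yaw": 0, "fingers": 0},
    {"dx": -0.01, "dy": 0.04, "dz": 0, "yaw": 0, "fingers": 0},
    {"dx": -0.01, "dy": 0.04, "dz": 0, "yaw": 0, "fingers": 0},
    {"dx": 0, "dy": 0.04, "dz": 0, "yaw": 0, "fingers": 0},
    {"dx": -0.01, "dy": 0.04, "dz": 0, "yaw": 0, "fingers": 0},
    {"dx": -0.01, "dy": 0.04, "dz": 0, "yaw": 0, "fingers": 0},
    {"dx": -0.01, "dy": 0.04, "dz": 0, "yaw": 0, "fingers": 0},
    {"dx": 0, "dy": 0.04, "dz": 0, "yaw": 0, "fingers": 0},
  ],
)

```text
clock: 8.15
position: [551.7, 55.3, 112.1]
orientation: [[0.982, 0.189, 0.001], [0.189, -0.982, -0.005], [0.0, 0.005, -1.0]]
wrist_force: [-0.4, -7.2, 5.5]
finger_gap: 37.7
grip_force: 31.4
```

Emit:
carry_out(
  series=[
    {"dx": -0.01, "dy": 0.04, "dz": 0, "yaw": 0, "fingers": 0},
    {"dx": -0.01, "dy": 0.04, "dz": 0, "yaw": 0, "fingers": 0},
    {"dx": -0.01, "dy": 0.04, "dz": 0, "yaw": 0, "fingers": 0},
    {"dx": 0, "dy": 0.04, "dz": 0, "yaw": 0, "fingers": 0},
    {"dx": -0.01, "dy": 0.04, "dz": 0, "yaw": 0, "fingers": 0},
    {"dx": 0, "dy": 0, "dz": 0, "yaw": 0, "fingers": 0},
    {"dx": 0, "dy": 0, "dz": 0, "yaw": 0, "fingers": 0},
    {"dx": 0, "dy": 0, "dz": 0, "yaw": 0, "fingers": 0},
  ],
)

```text
clock: 8.82
position: [551.7, 55.4, 112.1]
orientation: [[0.982, 0.188, 0.002], [0.188, -0.982, -0.007], [0.0, 0.007, -1.0]]
wrist_force: [1.2, -9.3, 6.2]
finger_gap: 37.4
grip_force: 30.9
```

```bash
python3 - <<'E'
from cell import robot
import cv2,numpy as np
f=robot.grab_frame("wrist"); im=f["img"][110:280,130:390,::-1]
cv2.imwrite("pics/w2.png",cv2.convertScaleAbs(cv2.resize(im,None,fx=3,fy=3,interpolation=cv2.INTER_CUBIC),alpha=1.7))
E
```

```text
(no output)
```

View pics/w2.png

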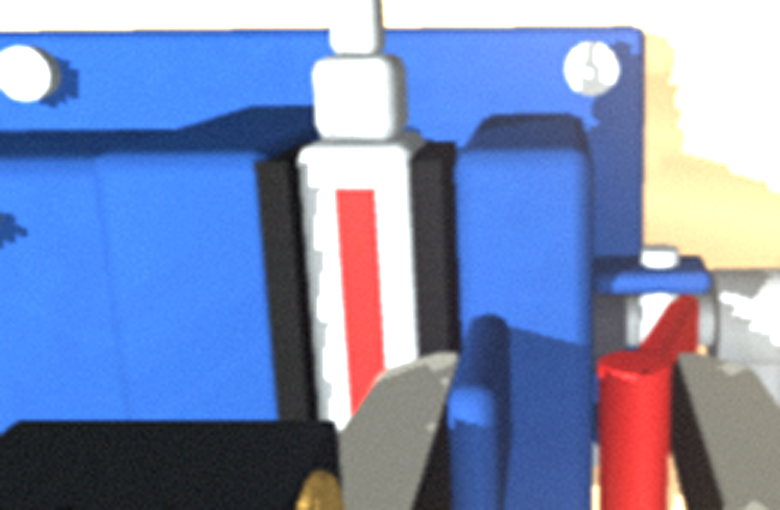

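Emit:
carry_out(
  series=[
    {"dx": 0, "dy": 0, "dz": 0, "yaw": 0, "fingers": 0.5},
    {"dx": 0, "dy": 0, "dz": 0, "yaw": 0, "fingers": 0.6},
    {"dx": 0, "dy": -0.2, "dz": 0, "yaw": 0, "fingers": 0.7},
    {"dx": 0, "dy": -0.2, "dz": 0, "yaw": 0, "fingers": 0.8},
    {"dx": 0, "dy": -0.2, "dz": 0, "yaw": 0, "fingers": 0.8},
    {"dx": 0, "dy": 0, "dz": 0, "yaw": 0, "fingers": 0.8},
    {"dx": 0, "dy": 0, "dz": 0, "yaw": 0, "fingers": 0.8},
    {"dx": 0, "dy": 0, "dz": 0, "yaw": 0, "fingers": 0.8},
  ],
)

```text
clock: 9.53
position: [549.9, 56.5, 111.3]
orientation: [[0.981, 0.192, -0.001], [0.192, -0.981, 0.001], [-0.001, -0.002, -1.0]]
wrist_force: [0.3, -0.2, 0.6]
finger_gap: 74.2
grip_force: 0.0
```

Emit:
carry_out(
  series=[
    {"dx": 0, "dy": 0, "dz": 1.5, "yaw": 0, "fingers": 0.8},
    {"dx": 0, "dy": 0, "dz": 1.5, "yaw": 0, "fingers": 0.8},
    {"dx": 0, "dy": 0, "dz": 1.5, "yaw": 0, "fingers": 0.8},
    {"dx": 0, "dy": 0, "dz": 1.5, "yaw": 0, "fingers": 0.8},
    {"dx": 0, "dy": 0, "dz": 1.5, "yaw": 0, "fingers": 0.8},
    {"dx": 0, "dy": 0, "dz": 1.5, "yaw": 0, "fingers": 0.6},
    {"dx": 0, "dy": 0, "dz": 0, "yaw": 0, "fingers": 0.5},
    {"dx": 0, "dy": 0, "dz": 0, "yaw": 0, "fingers": 0.5},
  ],
)

```text
clock: 10.2
position: [550.6, 55.8, 201.9]
orientation: [[0.981, 0.192, 0.001], [0.192, -0.981, 0.001], [0.001, -0.001, -1.0]]
wrist_force: [0.0, -0.7, -0.7]
finger_gap: 59.2
grip_force: 0.0
```

Emit:
carry_out(
  series=[
    {"dx": -0.13, "dy": -0.53, "dz": 0, "yaw": 5.63, "fingers": 0.5},
    {"dx": -0.13, "dy": -0.53, "dz": 0, "yaw": 5.63, "fingers": 0.5},
    {"dx": -0.13, "dy": -0.53, "dz": 0, "yaw": 5.63, "fingers": 0.5},
    {"dx": -0.13, "dy": -0.53, "dz": 0, "yaw": 5.63, "fingers": 0.5},
    {"dx": -0.13, "dy": -0.53, "dz": 0, "yaw": 5.63, "fingers": 0.5},
    {"dx": -0.13, "dy": -0.53, "dz": 0, "yaw": 5.63, "fingers": 0.5},
    {"dx": -0.13, "dy": -0.53, "dz": 0, "yaw": 5.63, "fingers": 0.5},
    {"dx": -0.13, "dy": -0.53, "dz": 0, "yaw": 5.63, "fingers": 0.5},
  ],
)

```text
clock: 10.87
position: [539.0, 12.8, 200.0]
orientation: [[0.554, 0.833, -0.003], [0.833, -0.554, 0.0], [-0.001, -0.003, -1.0]]
wrist_force: [0.1, 0.6, -0.3]
finger_gap: 46.8
grip_force: 0.0
```

Emit:
carry_out(
  series=[
    {"dx": -0.13, "dy": -0.53, "dz": 0, "yaw": 5.63, "fingers": 0.5},
    {"dx": -0.13, "dy": -0.53, "dz": 0, "yaw": 5.63, "fingers": 0.5},
    {"dx": -0.13, "dy": -0.53, "dz": 0, "yaw": 5.63, "fingers": 0.5},
    {"dx": -0.13, "dy": -0.53, "dz": 0, "yaw": 5.63, "fingers": 0.5},
    {"dx": -0.13, "dy": -0.53, "dz": 0, "yaw": 5.63, "fingers": 0.45},
    {"dx": -0.13, "dy": -0.53, "dz": 0, "yaw": 5.63, "fingers": 0.45},
    {"dx": -0.13, "dy": -0.53, "dz": 0, "yaw": 5.63, "fingers": 0.45},
    {"dx": -0.13, "dy": -0.53, "dz": 0, "yaw": 5.63, "fingers": 0.45},
  ],
)

```text
clock: 11.53
position: [528.6, -29.6, 200.1]
orientation: [[-0.198, 0.98, -0.003], [0.98, 0.198, 0.001], [0.001, -0.003, -1.0]]
wrist_force: [-0.5, -0.7, -0.2]
finger_gap: 41.9
grip_force: 0.0
```

```bash
python3 - <<'E'
from cell import robot
import cv2,numpy as np
from h import *
o=robot.get_obs();print(o["position"],o["joints"],o["orientation"][0])
p=np.load("p.npy");F=-85+p[3]+53.6;c=p[4]
tiles=[]
for n in ["wrist","scene"]:
    f=robot.grab_frame(n); im=cv2.convertScaleAbs(f["img"][:,:,::-1],alpha=1.6)
    for X in [(40*np.sin(c),F-123,68+40*np.cos(c)),(40*np.sin(c),F-79,68+40*np.cos(c)),(-14,F-59,138),(14,F-59,138)]:
        u=proj(f,v2w(p,X)); print(n,u.round()); cv2.circle(im,tuple(int(v) for v in u),2,(0,255,255),1)
    if n=="scene": im=cv2.resize(im[150:250,240:400],(640,400))
    cv2.imwrite(f"pics/c3{n}.png",im)
    tiles.append(cv2.resize(im,(480,300)))
cv2.imwrite("pics/c3.png",np.vstack(tiles))
E
```

```text
[528.6450542  -29.5797538  200.07688363] [ 0.32233419  0.48385856 -0.4565183   1.78553648  0.25646047  0.93442772
 -0.04394434] [-0.19774471  0.9802484  -0.00317837]
wrist [319. 204.]
wrist [320. 157.]
wrist [355. 141.]
wrist [395. 141.]
scene [292. 207.]
scene [305. 198.]
scene [317. 189.]
scene [323. 196.]
```

View pics/c3.png

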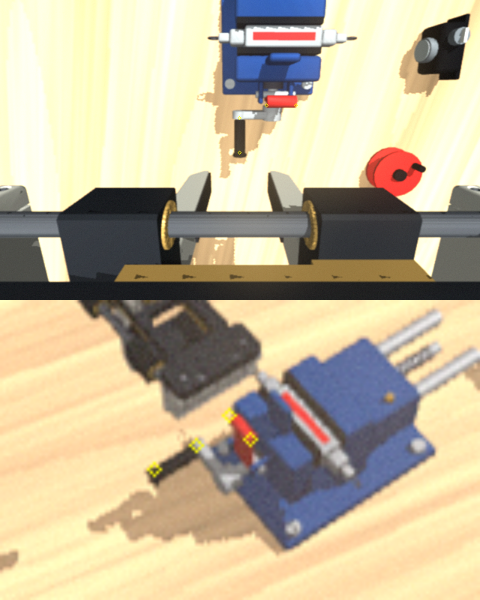

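Emit:
carry_out(
  series=[
    {"dx": 0.01, "dy": 0.01, "dz": -1.9, "yaw": 0, "fingers": 0.45},
    {"dx": 0.01, "dy": 0.01, "dz": -1.9, "yaw": 0, "fingers": 0.45},
    {"dx": 0.01, "dy": 0.01, "dz": -1.9, "yaw": 0, "fingers": 0.45},
    {"dx": 0, "dy": 0.01, "dz": -1.9, "yaw": 0, "fingers": 0.45},
    {"dx": 0, "dy": 0, "dz": -1.9, "yaw": 0, "fingers": 0.45},
    {"dx": 0, "dy": 0, "dz": -1.9, "yaw": 0, "fingers": 0.45},
    {"dx": 0, "dy": 0, "dz": -1.9, "yaw": 0, "fingers": 0.45},
    {"dx": 0, "dy": 0, "dz": -0.9, "yaw": 0, "fingers": 0.45},
  ],
)

```text
clock: 12.3
position: [528.2, -28.6, 56.9]
orientation: [[-0.191, 0.982, -0.005], [0.982, 0.191, 0.001], [0.002, -0.005, -1.0]]
wrist_force: [-0.3, -0.5, 0.4]
finger_gap: 41.8
grip_force: 0.0
```

Emit:
carry_out(
  series=[
    {"dx": 0, "dy": 0, "dz": 0, "yaw": 0, "fingers": 0.35},
    {"dx": 0, "dy": 0, "dz": 0, "yaw": 0, "fingers": 0.28},
    {"dx": 0, "dy": 0, "dz": 0, "yaw": 0, "fingers": 0.23},
    {"dx": 0, "dy": 0, "dz": 0, "yaw": 0, "fingers": 0.18},
    {"dx": 0, "dy": 0, "dz": 0, "yaw": 0, "fingers": 0.1},
    {"dx": 0, "dy": 0, "dz": 0, "yaw": 0, "fingers": 0},
    {"dx": 0, "dy": 0, "dz": 0, "yaw": 0, "fingers": 0},
    {"dx": 0, "dy": 0, "dz": 0, "yaw": 0, "fingers": 0},
  ],
)

```text
clock: 12.97
position: [528.8, -29.6, 59.6]
orientation: [[-0.192, 0.981, -0.003], [0.981, 0.192, -0.001], [-0.0, -0.003, -1.0]]
wrist_force: [-3.5, -0.7, 0.6]
finger_gap: 13.5
grip_force: 30.0
```

```bash
python3 - <<'E'
from cell import robot
import numpy as np
o=robot.get_obs();p=np.load("p.npy")
t=np.array(o["position"]);d=t[:2]-p[:2];c,s=np.cos(p[2]),np.sin(p[2])
print(o["position"],o["wrist_force"],o["finger_gap"],o["grip_force"],"vise x,y",c*d[0]+s*d[1],-s*d[0]+c*d[1])
E
```

```text
[528.75545255 -29.60952841  59.57078591] [-3.45614062 -0.72821117  0.60126842] 13.517975163522756 29.997738003730774 vise x,y -39.58668797283593 -130.16504925432554
```

```bash
cat > arc.py <<'E'
import numpy as np,sys
c,st,n=map(float,sys.argv[1:4])
ps=[]
for i in range(int(n)+1):
    a=c+st*i; xv=40*np.sin(a); y=1.59*st*i
    ps.append((.981*xv-.192*y,.192*xv+.981*y,40*np.cos(a)))
r=np.round(np.diff(np.round(np.array(ps)/10,2),axis=0),2)
for k in range(0,len(r),8): print("end c",round(c+st*(k+8),3)); print(r[k:k+8].tolist())
E
python3 arc.py -1.345 0.06 40
```

```text
end c -0.865
[[0.05, 0.02, 0.23], [0.07, 0.03, 0.23], [0.09, 0.02, 0.22], [0.1, 0.03, 0.22], [0.11, 0.03, 0.21], [0.12, 0.04, 0.2], [0.13, 0.03, 0.2], [0.15, 0.04, 0.18]]
end c -0.385
[[0.15, 0.04, 0.18], [0.17, 0.04, 0.17], [0.18, 0.05, 0.16], [0.18, 0.04, 0.14], [0.2, 0.05, 0.14], [0.2, 0.05, 0.12], [0.2, 0.05, 0.11], [0.22, 0.05, 0.1]]
end c 0.095
[[0.22, 0.05, 0.08], [0.22, 0.06, 0.07], [0.23, 0.05, 0.06], [0.23, 0.06, 0.04], [0.23, 0.05, 0.03], [0.23, 0.06, 0.01], [0.24, 0.05, 0.0], [0.23, 0.06, -0.02]]
end c 0.575
[[0.23, 0.05, -0.03], [0.23, 0.06, -0.04], [0.23, 0.05, -0.06], [0.22, 0.05, -0.07], [0.22, 0.06, -0.09], [0.21, 0.05, -0.1], [0.21, 0.05, -0.11], [0.2, 0.05, -0.12]]
end c 1.055
[[0.19, 0.04, -0.14], [0.18, 0.05, -0.15], [0.17, 0.04, -0.16], [0.17, 0.05, -0.17], [0.15, 0.04, -0.18], [0.15, 0.03, -0.18], [0.13, 0.04, -0.2], [0.12, 0.03, -0.21]]
```

Emit:
carry_out(
  series=[
    {"dx": 0.05, "dy": 0.02, "dz": 0.23, "yaw": 0, "fingers": 0},
    {"dx": 0.07, "dy": 0.03, "dz": 0.23, "yaw": 0, "fingers": 0},
    {"dx": 0.09, "dy": 0.02, "dz": 0.22, "yaw": 0, "fingers": 0},
    {"dx": 0.1, "dy": 0.03, "dz": 0.22, "yaw": 0, "fingers": 0},
    {"dx": 0.11, "dy": 0.03, "dz": 0.21, "yaw": 0, "fingers": 0},
    {"dx": 0.12, "dy": 0.04, "dz": 0.2, "yaw": 0, "fingers": 0},
    {"dx": 0.13, "dy": 0.03, "dz": 0.2, "yaw": 0, "fingers": 0},
    {"dx": 0.15, "dy": 0.04, "dz": 0.18, "yaw": 0, "fingers": 0},
  ],
)

```text
clock: 13.63
position: [532.4, -28.3, 75.1]
orientation: [[-0.192, 0.981, -0.013], [0.981, 0.192, -0.003], [-0.0, -0.014, -1.0]]
wrist_force: [-10.2, -1.7, -1.1]
finger_gap: 12.9
grip_force: 30.0
```

Emit:
carry_out(
  series=[
    {"dx": 0.03, "dy": 0.02, "dz": 0.2, "yaw": 0, "fingers": 0},
    {"dx": 0.04, "dy": 0.02, "dz": 0.2, "yaw": 0, "fingers": 0},
    {"dx": 0.06, "dy": 0.02, "dz": 0.19, "yaw": 0, "fingers": 0},
    {"dx": 0.07, "dy": 0.02, "dz": 0.18, "yaw": 0, "fingers": 0},
    {"dx": 0.08, "dy": 0.02, "dz": 0.18, "yaw": 0, "fingers": 0},
    {"dx": 0.1, "dy": 0.03, "dz": 0.17, "yaw": 0, "fingers": 0},
    {"dx": 0.11, "dy": 0.03, "dz": 0.16, "yaw": 0, "fingers": 0},
    {"dx": 0.12, "dy": 0.03, "dz": 0.15, "yaw": 0, "fingers": 0},
  ],
)

```text
clock: 14.3
position: [544.8, -24.9, 90.7]
orientation: [[-0.192, 0.981, 0.0], [0.981, 0.192, 0.0], [0.0, 0.001, -1.0]]
wrist_force: [-1.6, -0.7, -9.0]
finger_gap: 13.1
grip_force: 30.0
```

Emit:
carry_out(
  series=[
    {"dx": 0.12, "dy": 0.03, "dz": 0.05, "yaw": 0, "fingers": 0},
    {"dx": 0.12, "dy": 0.03, "dz": 0.05, "yaw": 0, "fingers": 0},
    {"dx": 0.12, "dy": 0.03, "dz": 0.04, "yaw": 0, "fingers": 0},
    {"dx": 0.12, "dy": 0.03, "dz": 0.04, "yaw": 0, "fingers": 0},
    {"dx": 0.13, "dy": 0.03, "dz": 0.03, "yaw": 0, "fingers": 0},
    {"dx": 0.13, "dy": 0.03, "dz": 0.03, "yaw": 0, "fingers": 0},
    {"dx": 0.13, "dy": 0.03, "dz": 0.02, "yaw": 0, "fingers": 0},
    {"dx": 0.13, "dy": 0.03, "dz": 0.02, "yaw": 0, "fingers": 0},
  ],
)

```text
clock: 14.97
position: [553.3, -22.9, 95.0]
orientation: [[-0.192, 0.981, -0.002], [0.981, 0.192, -0.002], [-0.001, -0.003, -1.0]]
wrist_force: [-8.5, -2.6, 7.5]
finger_gap: 12.8
grip_force: 30.0
```

Emit:
carry_out(
  series=[
    {"dx": 0.11, "dy": 0.03, "dz": 0.09, "yaw": 0, "fingers": 0},
    {"dx": 0.11, "dy": 0.03, "dz": 0.08, "yaw": 0, "fingers": 0},
    {"dx": 0.11, "dy": 0.03, "dz": 0.06, "yaw": 0, "fingers": 0},
    {"dx": 0.11, "dy": 0.02, "dz": 0.05, "yaw": 0, "fingers": 0},
    {"dx": 0.11, "dy": 0.03, "dz": 0.04, "yaw": 0, "fingers": 0},
    {"dx": 0.11, "dy": 0.03, "dz": 0.03, "yaw": 0, "fingers": 0},
    {"dx": 0.11, "dy": 0.03, "dz": 0.02, "yaw": 0, "fingers": 0},
    {"dx": 0.12, "dy": 0.02, "dz": 0.01, "yaw": 0, "fingers": 0},
  ],
)

```text
clock: 15.63
position: [563.8, -20.3, 97.8]
orientation: [[-0.192, 0.981, 0.001], [0.981, 0.192, -0.0], [-0.0, 0.001, -1.0]]
wrist_force: [-4.3, -1.7, 1.9]
finger_gap: 13.1
grip_force: 30.0
```

Emit:
carry_out(
  series=[
    {"dx": 0.14, "dy": 0.03, "dz": 0.02, "yaw": 0, "fingers": 0},
    {"dx": 0.14, "dy": 0.04, "dz": 0.02, "yaw": 0, "fingers": 0},
    {"dx": 0.15, "dy": 0.03, "dz": 0.01, "yaw": 0, "fingers": 0},
    {"dx": 0.15, "dy": 0.04, "dz": 0, "yaw": 0, "fingers": 0},
    {"dx": 0.15, "dy": 0.03, "dz": -0.01, "yaw": 0, "fingers": 0},
    {"dx": 0.15, "dy": 0.04, "dz": -0.02, "yaw": 0, "fingers": 0},
    {"dx": 0.14, "dy": 0.03, "dz": -0.03, "yaw": 0, "fingers": 0},
    {"dx": 0.14, "dy": 0.04, "dz": -0.04, "yaw": 0, "fingers": 0},
  ],
)

```text
clock: 16.3
position: [575.5, -17.5, 97.1]
orientation: [[-0.192, 0.981, 0.001], [0.981, 0.192, 0.0], [-0.0, 0.001, -1.0]]
wrist_force: [-3.0, -2.0, 2.3]
finger_gap: 12.7
grip_force: 30.0
```

Emit:
carry_out(
  series=[
    {"dx": 0.14, "dy": 0.03, "dz": -0.03, "yaw": 0, "fingers": 0},
    {"dx": 0.14, "dy": 0.03, "dz": -0.04, "yaw": 0, "fingers": 0},
    {"dx": 0.14, "dy": 0.04, "dz": -0.04, "yaw": 0, "fingers": 0},
    {"dx": 0.14, "dy": 0.03, "dz": -0.05, "yaw": 0, "fingers": 0},
    {"dx": 0.14, "dy": 0.03, "dz": -0.05, "yaw": 0, "fingers": 0},
    {"dx": 0.13, "dy": 0.03, "dz": -0.06, "yaw": 0, "fingers": 0},
    {"dx": 0.13, "dy": 0.04, "dz": -0.07, "yaw": 0, "fingers": 0},
    {"dx": 0.13, "dy": 0.03, "dz": -0.07, "yaw": 0, "fingers": 0},
  ],
)

```text
clock: 16.97
position: [586.4, -14.9, 93.0]
orientation: [[-0.192, 0.981, 0.001], [0.981, 0.192, 0.0], [-0.0, 0.001, -1.0]]
wrist_force: [-1.8, -0.7, 2.4]
finger_gap: 13.3
grip_force: 30.0
```

Emit:
carry_out(
  series=[
    {"dx": 0.13, "dy": 0.03, "dz": -0.07, "yaw": 0, "fingers": 0},
    {"dx": 0.12, "dy": 0.03, "dz": -0.08, "yaw": 0, "fingers": 0},
    {"dx": 0.12, "dy": 0.03, "dz": -0.08, "yaw": 0, "fingers": 0},
    {"dx": 0.12, "dy": 0.03, "dz": -0.09, "yaw": 0, "fingers": 0},
    {"dx": 0.11, "dy": 0.02, "dz": -0.09, "yaw": 0, "fingers": 0},
    {"dx": 0.11, "dy": 0.03, "dz": -0.1, "yaw": 0, "fingers": 0},
    {"dx": 0.11, "dy": 0.03, "dz": -0.1, "yaw": 0, "fingers": 0},
    {"dx": 0.1, "dy": 0.03, "dz": -0.11, "yaw": 0, "fingers": 0},
  ],
)

```text
clock: 17.63
position: [595.5, -12.6, 85.7]
orientation: [[-0.192, 0.981, 0.001], [0.981, 0.192, 0.0], [-0.0, 0.001, -1.0]]
wrist_force: [-2.2, -1.4, 3.1]
finger_gap: 13.2
grip_force: 30.0
```

Emit:
carry_out(
  series=[
    {"dx": 0.08, "dy": 0.02, "dz": -0.09, "yaw": 0, "fingers": 0},
    {"dx": 0.08, "dy": 0.02, "dz": -0.09, "yaw": 0, "fingers": 0},
    {"dx": 0.08, "dy": 0.02, "dz": -0.1, "yaw": 0, "fingers": 0},
    {"dx": 0.07, "dy": 0.02, "dz": -0.1, "yaw": 0, "fingers": 0},
    {"dx": 0.07, "dy": 0.02, "dz": -0.1, "yaw": 0, "fingers": 0},
    {"dx": 0.07, "dy": 0.02, "dz": -0.1, "yaw": 0, "fingers": 0},
    {"dx": 0.07, "dy": 0.02, "dz": -0.11, "yaw": 0, "fingers": 0},
    {"dx": 0.06, "dy": 0.02, "dz": -0.11, "yaw": 0, "fingers": 0},
  ],
)

```text
clock: 18.3
position: [601.2, -11.0, 77.7]
orientation: [[-0.192, 0.981, 0.001], [0.981, 0.192, 0.0], [-0.0, 0.001, -1.0]]
wrist_force: [-0.1, -1.3, 3.7]
finger_gap: 13.4
grip_force: 30.0
```

Emit:
carry_out(
  series=[
    {"dx": 0.06, "dy": 0.02, "dz": -0.11, "yaw": 0, "fingers": 0},
    {"dx": 0.06, "dy": 0.01, "dz": -0.11, "yaw": 0, "fingers": 0},
    {"dx": 0.05, "dy": 0.02, "dz": -0.11, "yaw": 0, "fingers": 0},
    {"dx": 0.05, "dy": 0.01, "dz": -0.12, "yaw": 0, "fingers": 0},
    {"dx": 0.04, "dy": 0.02, "dz": -0.12, "yaw": 0, "fingers": 0},
    {"dx": 0.04, "dy": 0.01, "dz": -0.12, "yaw": 0, "fingers": 0},
    {"dx": 0.04, "dy": 0.01, "dz": -0.12, "yaw": 0, "fingers": 0},
    {"dx": 0.03, "dy": 0.01, "dz": -0.12, "yaw": 0, "fingers": 0},
  ],
)

```text
clock: 18.97
position: [604.9, -9.8, 68.3]
orientation: [[-0.193, 0.981, 0.001], [0.981, 0.193, 0.0], [0.0, 0.001, -1.0]]
wrist_force: [0.3, -1.4, 3.6]
finger_gap: 13.5
grip_force: 30.0
```

Emit:
carry_out(
  series=[
    {"dx": 0.03, "dy": 0.01, "dz": -0.12, "yaw": 0, "fingers": 0},
    {"dx": 0.03, "dy": 0.01, "dz": -0.12, "yaw": 0, "fingers": 0},
    {"dx": 0.02, "dy": 0.01, "dz": -0.12, "yaw": 0, "fingers": 0},
    {"dx": 0.02, "dy": 0.01, "dz": -0.12, "yaw": 0, "fingers": 0},
    {"dx": 0.02, "dy": 0.01, "dz": -0.12, "yaw": 0, "fingers": 0},
    {"dx": 0.01, "dy": 0.01, "dz": -0.13, "yaw": 0, "fingers": 0},
    {"dx": 0.01, "dy": 0.01, "dz": -0.13, "yaw": 0, "fingers": 0},
    {"dx": 0, "dy": 0, "dz": -0.13, "yaw": 0, "fingers": 0},
  ],
)

```text
clock: 19.63
position: [606.2, -9.2, 58.5]
orientation: [[-0.192, 0.981, 0.001], [0.981, 0.192, 0.0], [-0.0, 0.001, -1.0]]
wrist_force: [0.9, -0.5, 4.2]
finger_gap: 12.8
grip_force: 30.0
```

Emit:
carry_out(
  series=[
    {"dx": 0, "dy": 0.01, "dz": -0.13, "yaw": 0, "fingers": 0},
    {"dx": 0, "dy": 0, "dz": -0.13, "yaw": 0, "fingers": 0},
    {"dx": -0.01, "dy": 0, "dz": -0.13, "yaw": 0, "fingers": 0},
    {"dx": -0.01, "dy": 0, "dz": -0.12, "yaw": 0, "fingers": 0},
    {"dx": -0.02, "dy": 0.01, "dz": -0.12, "yaw": 0, "fingers": 0},
    {"dx": -0.02, "dy": 0, "dz": -0.12, "yaw": 0, "fingers": 0},
    {"dx": -0.02, "dy": 0, "dz": -0.12, "yaw": 0, "fingers": 0},
    {"dx": -0.03, "dy": 0, "dz": -0.12, "yaw": 0, "fingers": 0},
  ],
)

```text
clock: 20.3
position: [605.1, -9.1, 48.9]
orientation: [[-0.192, 0.981, 0.001], [0.981, 0.192, -0.0], [-0.0, 0.001, -1.0]]
wrist_force: [0.7, -1.7, 6.4]
finger_gap: 13.0
grip_force: 30.0
```

Emit:
carry_out(
  series=[
    {"dx": -0.02, "dy": 0, "dz": -0.07, "yaw": 0, "fingers": 0},
    {"dx": -0.02, "dy": 0, "dz": -0.07, "yaw": 0, "fingers": 0},
    {"dx": -0.02, "dy": 0, "dz": -0.07, "yaw": 0, "fingers": 0},
    {"dx": -0.02, "dy": 0, "dz": -0.07, "yaw": 0, "fingers": 0},
    {"dx": -0.02, "dy": 0, "dz": -0.07, "yaw": 0, "fingers": 0},
    {"dx": -0.03, "dy": -0.01, "dz": -0.07, "yaw": 0, "fingers": 0},
    {"dx": -0.03, "dy": 0, "dz": -0.07, "yaw": 0, "fingers": 0},
    {"dx": -0.03, "dy": 0, "dz": -0.07, "yaw": 0, "fingers": 0},
  ],
)

```text
clock: 20.97
position: [603.5, -9.3, 43.6]
orientation: [[-0.192, 0.981, 0.002], [0.981, 0.192, -0.0], [-0.001, 0.001, -1.0]]
wrist_force: [0.5, -2.4, 8.0]
finger_gap: 12.9
grip_force: 30.0
```

Emit:
carry_out(
  series=[
    {"dx": -0.04, "dy": 0, "dz": -0.09, "yaw": 0, "fingers": 0},
    {"dx": -0.04, "dy": -0.01, "dz": -0.09, "yaw": 0, "fingers": 0},
    {"dx": -0.04, "dy": 0, "dz": -0.09, "yaw": 0, "fingers": 0},
    {"dx": -0.05, "dy": -0.01, "dz": -0.09, "yaw": 0, "fingers": 0},
    {"dx": -0.05, "dy": 0, "dz": -0.09, "yaw": 0, "fingers": 0},
    {"dx": -0.05, "dy": -0.01, "dz": -0.09, "yaw": 0, "fingers": 0},
    {"dx": -0.05, "dy": 0, "dz": -0.09, "yaw": 0, "fingers": 0},
    {"dx": -0.05, "dy": -0.01, "dz": -0.08, "yaw": 0, "fingers": 0},
  ],
)

```text
clock: 21.63
position: [600.5, -9.7, 37.2]
orientation: [[-0.192, 0.981, 0.003], [0.981, 0.192, -0.0], [-0.001, 0.003, -1.0]]
wrist_force: [1.1, -1.8, 10.9]
finger_gap: 13.0
grip_force: 30.0
```

Emit:
carry_out(
  series=[
    {"dx": -0.05, "dy": -0.01, "dz": -0.08, "yaw": 0, "fingers": 0},
    {"dx": -0.05, "dy": 0, "dz": -0.08, "yaw": 0, "fingers": 0},
    {"dx": -0.05, "dy": -0.01, "dz": -0.07, "yaw": 0, "fingers": 0},
    {"dx": -0.05, "dy": -0.01, "dz": -0.07, "yaw": 0, "fingers": 0},
    {"dx": -0.05, "dy": 0, "dz": -0.07, "yaw": 0, "fingers": 0},
    {"dx": -0.06, "dy": -0.01, "dz": -0.07, "yaw": 0, "fingers": 0},
    {"dx": -0.06, "dy": 0, "dz": -0.07, "yaw": 0, "fingers": 0},
    {"dx": -0.06, "dy": -0.01, "dz": -0.07, "yaw": 0, "fingers": 0},
  ],
)

```text
clock: 22.3
position: [596.9, -10.2, 32.0]
orientation: [[-0.192, 0.981, 0.005], [0.981, 0.192, -0.0], [-0.001, 0.005, -1.0]]
wrist_force: [0.8, -1.1, 13.1]
finger_gap: 12.9
grip_force: 30.0
```

Emit:
carry_out(
  series=[
    {"dx": -0.05, "dy": -0.01, "dz": -0.02, "yaw": 0, "fingers": 0},
    {"dx": -0.05, "dy": 0, "dz": -0.02, "yaw": 0, "fingers": 0},
    {"dx": -0.05, "dy": -0.01, "dz": -0.03, "yaw": 0, "fingers": 0},
    {"dx": -0.05, "dy": -0.01, "dz": -0.03, "yaw": 0, "fingers": 0},
    {"dx": -0.05, "dy": 0, "dz": -0.03, "yaw": 0, "fingers": 0},
    {"dx": -0.05, "dy": -0.01, "dz": -0.04, "yaw": 0, "fingers": 0},
    {"dx": -0.05, "dy": -0.01, "dz": -0.04, "yaw": 0, "fingers": 0},
    {"dx": -0.05, "dy": -0.01, "dz": -0.05, "yaw": 0, "fingers": 0},
  ],
)

```text
clock: 22.97
position: [595.0, -10.5, 29.9]
orientation: [[-0.192, 0.981, 0.009], [0.981, 0.192, 0.001], [-0.001, 0.009, -1.0]]
wrist_force: [4.0, -1.9, 12.7]
finger_gap: 13.0
grip_force: 30.0
```

Emit:
carry_out(
  series=[
    {"dx": 0, "dy": 0, "dz": 0, "yaw": 0, "fingers": 0.25},
    {"dx": 0, "dy": 0, "dz": 0, "yaw": 0, "fingers": 0.4},
    {"dx": 0, "dy": 0, "dz": 0, "yaw": 0, "fingers": 0.45},
    {"dx": 0, "dy": 0, "dz": 0, "yaw": 0, "fingers": 0.45},
    {"dx": 0, "dy": 0, "dz": 0, "yaw": 0, "fingers": 0.45},
    {"dx": 0, "dy": 0, "dz": 0, "yaw": 0, "fingers": 0.45},
    {"dx": 0, "dy": 0, "dz": 0.5, "yaw": 0, "fingers": 0.45},
    {"dx": 0, "dy": 0, "dz": 1, "yaw": 0, "fingers": 0.45},
  ],
)

```text
clock: 23.63
position: [589.5, -10.6, 41.6]
orientation: [[-0.193, 0.981, -0.004], [0.981, 0.193, 0.0], [0.001, -0.004, -1.0]]
wrist_force: [0.2, 0.9, 0.4]
finger_gap: 41.8
grip_force: 0.0
```

Emit:
carry_out(
  series=[
    {"dx": 0, "dy": 0, "dz": 1.5, "yaw": 0, "fingers": 0.45},
    {"dx": 0, "dy": 0, "dz": 1.5, "yaw": 0, "fingers": 0.45},
    {"dx": 0, "dy": 0, "dz": 1.5, "yaw": 0, "fingers": 0.45},
    {"dx": 0, "dy": 0, "dz": 1.5, "yaw": 0, "fingers": 0.45},
    {"dx": 0, "dy": 0, "dz": 2, "yaw": 0, "fingers": 0.45},
    {"dx": 0, "dy": 0, "dz": 2, "yaw": 0, "fingers": 0.45},
    {"dx": 0, "dy": 0, "dz": 2, "yaw": 0, "fingers": 0.45},
    {"dx": 0, "dy": 0, "dz": 2, "yaw": 0, "fingers": 0.45},
  ],
)

```text
clock: 24.3
position: [590.7, -10.5, 184.5]
orientation: [[-0.193, 0.981, 0.001], [0.981, 0.193, 0.0], [0.0, 0.001, -1.0]]
wrist_force: [-0.2, 0.1, 0.3]
finger_gap: 41.8
grip_force: 0.0
```

Emit:
carry_out(
  series=[
    {"dx": 0, "dy": 0, "dz": 1, "yaw": 0, "fingers": 0.45},
    {"dx": 0, "dy": 0, "dz": 0, "yaw": 0, "fingers": 0.45},
    {"dx": 0, "dy": 0, "dz": 0, "yaw": 0, "fingers": 0.45},
    {"dx": 0, "dy": 0, "dz": 0, "yaw": 0, "fingers": 0.45},
    {"dx": 0, "dy": 0, "dz": 0, "yaw": 0, "fingers": 0.45},
    {"dx": 0, "dy": 0, "dz": 0, "yaw": 0, "fingers": 0.45},
    {"dx": 0, "dy": 0, "dz": 0, "yaw": 0, "fingers": 0.45},
    {"dx": 0, "dy": 0, "dz": 0, "yaw": 0, "fingers": 0.45},
  ],
)

```text
clock: 24.97
position: [590.6, -10.6, 191.8]
orientation: [[-0.193, 0.981, -0.001], [0.981, 0.193, 0.0], [0.0, -0.001, -1.0]]
wrist_force: [-0.4, -0.5, -0.2]
finger_gap: 41.6
grip_force: 0.0
```

```bash
python3 - <<'E'
from cell import robot
import cv2
im=robot.grab_frame("wrist")["img"][:,:,::-1]
cv2.imwrite("pics/end.png",cv2.convertScaleAbs(im,alpha=1.6))
E
```

```text
(no output)
```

View pics/end.png

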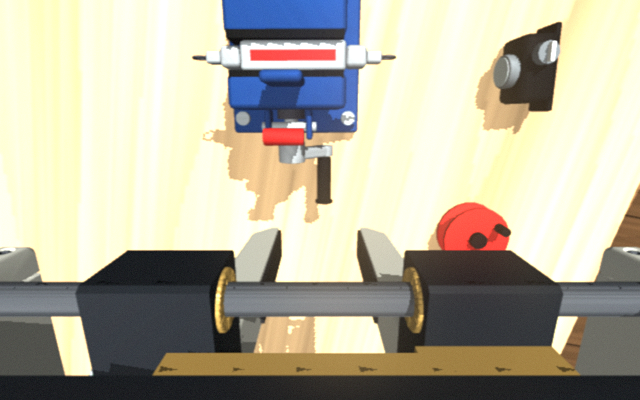

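The picture shows the pirk square between the jaws at about (293,55). The lever has sprung back at (284,136), and the crank handle at (323,180) is clear of the fingers.

```bash
python3 -c "
from cell import robot
print(robot.hand_in())"
```

```text
the job is handed in; nothing more can be done
None
```

The job is handed in with no verdict returned: the pirk was nipped with the lever squeezed, then wound up to about 11.5 N at the crank handle (roughly 95 N of clamping by my estimate); the last picture shows it square in the jaws, lever let go and gripper clear.

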